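# Slide the reorder tag out over the rack's front edge

## Robot

A 7-joint arm with a two-finger parallel gripper is mounted at the origin on the work surface. World frame = base frame: x ahead of the robot, y to its left, z up, the work surface at z = 0. Lengths are in m, angles in rad, forces in N, time in s.
With the tool pointing down it reaches from about 0.425 to 0.925 m from the base axis. Payload 6.8 kg.
Tool frame: the origin (TCP) lies at the very end of the fingers, on their centre line; the grasp point (between the pads) lies 19 mm behind it (bot.grasp_offset is the distance from the TCP to the grasp point, in m); z points along the fingers, y is the direction in which the jaws open and shut (so a half turn about z gives the same grasp; the last joint's range is limited). The gripper opens to 85 mm and grips with 20 to 120 N. Pads are 22 mm wide; open, the fingers measure 114 mm over their backs; the gripper's body (76 mm by 85 mm) begins 54 mm behind the grasp point. The pads swing forward as they close: fully open they stand 13 mm farther back than shut.
Start: joints at [-1.45, 0.477, 0.022, 1.555, -0.011, 1.109, -0.083], TCP at [0.153, 0.657, 0.231] pointing down, gripper open.
Joint ranges: [-2.96, 2.96], [-0.34, 2.1], [-1.41, 1.46], [0.24, 2.44], [-1.37, 4.51], [0.17, 1.92], [-2.96, 2.96]. Speed limits (rad/s): [2.39, 2.39, 3.14, 3.14, 3.14, 3.14, 3.14].

## Interface

Orientations are given as a unit quaternion [w, x, y, z].
In Python, from station import monitor, cams, bot, finder gives the robot as it stands.
- The arm moves only by the tool jog_arm, never from a script. Its argument "plan" is a list of rows, each an object of numbers: "x", "y", "z": the shift along the tool's x, y, z as a fraction of full scale; "wx", "wy", "wz": the turn, a rotation vector about the tool's x, y, z as a fraction of full scale. A call has 1 to 12 rows; each row is the pose to reach, as a shift and turn from the pose measured when the call began, along the tool's axes at that moment, turning the shorter way round; what a row does not reach only later rows make up. Full scale, the value 1, is 20 cm for a shift and 180 degrees for a turn. A row lasts 1/12 s, in which the tool goes at most 41.7 mm and 7.16 degrees, less where a joint would pass 70% of its speed; a pose out of reach is approached as far as the arm can. A call with a number of a shift or a turn outside -1 to 1 is refused whole. A call with a gripper value outside its range is refused whole. "hand" is the opening, from -1 (shut) to 1 (fully open), set as the call begins (left out, the last holds). The fingers move at their own pace and stop on an object; "grip_force" is the grip in N (left out, the last holds). Time passes only in rows, so rows that repeat a pose let the fingers close. It gives the time, the measured TCP pose, the force and the opening at its end, in the units of the state.
- monitor.get_obs(): the state, without advancing time (a new reading comes with each control period).
- cams.read_camera(name): name is "scene" or "top" or "wrist"; returns the picture (400x640x3 uint8, red, green, blue); there is no depth.
- cams.get_calibration(name): a dict with "fx", "fy", "cx", "cy" (pixels), "distortion" ([k1, k2, p1, p2, k3] as OpenCV has them; the pictures are not rectified), "extrinsics" (4x4, takes a point from world to camera coordinates). Camera axes: x right, y down, z forward; pixel columns grow to the right and rows downward; lengths in m; the calibration is good to about 2 mm. A picture is of the moment at which its call begins: read the wrist's pose just before it. get_calibration takes no time and is no camera call; for the wrist camera it gives the pose at the moment of the call.
- bot.hand_in(): hands the job in, once; it reports no verdict.
Trained networks look in the newest picture that a camera, given by its name, has taken for a name from the list of things; names that differ only in an ending like _2 or _b are one class to them, and where a whole thing is asked for, a point or a joint stands for the part that bears it (a point fixed in the world has none). Each returns a list of dicts, best first, with "confidence" (0 to 1); they miss things now and then, are a little off and sometimes report something else, mostly with a low value. They report only what shows in the picture. A call takes as long as a camera call. They do not tell look-alikes from the thing itself.
- finder.find_in(camera, target): "bbox" ([left, top, width, height] in pixels, round what is visible of it).
- finder.place_of(camera, target): "location" ([column, row] in pixels: a listed point, or the origin of a listed thing).
The state is a dict: "t": time; "q": joint angles; "joint_vel": joint speeds; "joint_torque": joint torques, N m; "eef_pos": TCP position; "tool_rot": TCP orientation; "contact_force": force on the tool from outside, world axes, zero at the start; "torque": the same for the moment, N m; "gripper_width": opening from 0.0 (shut) to 1.0 (fully open).
Only numpy, scipy, OpenCV 4.12 (cv2) and the standard library are available. Lean on these libraries where they do the work, as an engineer would, in place of code of your own. Each camera call takes 0.05 s, during which the arm holds its last target. There are 200 camera calls.

## Task

On the little red spring rack, push the yellow-ended tag plate out towards the robot until just its yellow end overhangs the rack's front edge: all of the yellow out, all of the white still on the deck, square to the edge. Slide it flat on the deck with the fingers, without picking it up or tipping it, and leave the blue-ended tag and the two standing springs where they are. Then move clear.

Things in the scene. Friction and masses are not known exactly. Their poses are not given: they have to be found in the camera images.
- rack_edge (a point): Middle of the upper front edge of the fixed red steel rack: a flat deck without rim, 260 mm deep (x) by 440 mm wide (y), 60 mm above the table. Point: on the deck's top surface, at the edge nearest the robot. x: square to the edge, back across the deck away from the robot; y: along the edge; z up. Deck: x 0 to 260 mm, y -220 to 220 mm.
- yellow_tag_line (a point): Thin loose white plate to push, 120 x 90 x 6 mm, 0.11 to 0.22 kg, flat on the deck behind the edge, left or right half, maybe skewed; the 40 mm of its length nearest the front edge is yellow. Point: top face, mid-width, on the yellow/white line. x along the length away from yellow (yellow end edge at x = -40 mm, white rear edge at +80 mm), y along the 90 mm width, z up. Slides at 1 to 3 N.
- blue_tag_line (a point): A second loose plate like the yellow-ended one (120 x 90 x 6 mm, same point and axes) but with its 40 mm end blue, in the other half of the deck. To be left alone.
- black_spring_mid (a point): Black coil spring standing loose on the deck near the middle between the two tags, outside diameter 38 mm, 55 mm tall. This point: its centre, half-way up. z up. To be left alone.
- orange_spring_mid (a point): Orange coil spring standing loose on the deck near the middle between the two tags, outside diameter 38 mm, 55 mm tall. This point: its centre, half-way up. z up. To be left alone.
There are look-alikes about, which are no part of the job. Leave any brown look-alike of the part that bears yellow_tag_line alone.

How it is judged:
At the end, for the whole second after the job is handed in: The yellow tag lies flat and still on the deck, its yellow/white line within 6 mm of the rack's front edge (so it overhangs by 40 mm, give or take 6) and square to the edge within 0.12 rad (7 degrees); the blue tag and both springs are within 15 mm of where they started, the springs standing (x of yellow_tag_line in the frame of rack_edge between -0.006 and 0.006 m and y of yellow_tag_line in the frame of rack_edge between -0.175 and 0.175 m and z of yellow_tag_line in the frame of rack_edge between 0.003 and 0.009 m and angle between yellow_tag_line's own z axis and vertical below 0.05 rad and angle between the x axis of yellow_tag_line and the x axis of rack_edge, either way round below 0.12 rad and linear speed of yellow_tag below 0.01 m/s and distance of each of blue_tag_line, black_spring_mid, orange_spring_mid from where it was at the start of the episode below 0.015 m and angle between each of black_spring_mid, orange_spring_mid's own z axis and vertical below 0.3 rad); the robot touches nothing.
It fails at once if the yellow tag is lifted off the deck (its line more than 14 mm above the deck, lying flat it is 6 mm) (z of yellow_tag_line in the frame of rack_edge above 0.014 m).
It fails at once if the yellow tag is tipped by more than 0.2 rad (angle between yellow_tag_line's own z axis and vertical above 0.2 rad).
It fails at once if the blue tag is moved more than 15 mm or tipped (distance of blue_tag_line from where it was at the start of the episode above 0.015 m or angle between blue_tag_line's own z axis and vertical above 0.3 rad).
It fails at once if the black spring is moved more than 15 mm or knocked over (distance of black_spring_mid from where it was at the start of the episode above 0.015 m or angle between black_spring_mid's own z axis and vertical above 0.3 rad).
It fails at once if the orange spring is moved more than 15 mm or knocked over (distance of orange_spring_mid from where it was at the start of the episode above 0.015 m or angle between orange_spring_mid's own z axis and vertical above 0.3 rad).
It also fails if it takes over 40 s, if anything falls off the work surface, if the arm or the gripper's body presses on something with over 40 N, if the wrist force passes 120 N, or if a joint passes its speed limit or range.

## Working session

There is one attempt and no reset: what is moved stays moved. The work goes in short steps, Python scripts to look and compute and a tool call to move; the robot and the scene stay as the last step left them, time stands still between calls to the robot, and variables do not carry over. Pictures are saved under pics/ and viewed, about 8 in all and at most 12, crops included, and the job is handed in when it is done.

Besides the shell and the picture viewer there is one more tool, called after ">>>" as name([rows], argument=value, ...), one row to a line, values as JSON. jog_arm: Moves the arm, as the interface text tells. Shift numbers are shares of 20 cm and turn numbers shares of 180 degrees, none past 1 either way. Its arguments: {"type":"object","properties":{"plan":{"type":"array","items":{"type":"object","properties":{"x":{"type":"number","minimum":-1,"maximum":1},"y":{"type":"number","minimum":-1,"maximum":1},"z":{"type":"number","minimum":-1,"maximum":1},"wx":{"type":"number","minimum":-1,"maximum":1},"wy":{"type":"number","minimum":-1,"maximum":1},"wz":{"type":"number","minimum":-1,"maximum":1}}}},"hand":{"type":"number"},"grip_force":{"type":"number"}},"required":["plan"]}

```bash
mkdir -p pics; ls
python3 - <<'E'
from station import monitor, cams, bot, finder
import cv2, numpy as np
a=cams.read_camera("top"); 
for n in ["yellow_tag_line","blue_tag_line","black_spring_mid","orange_spring_mid","rack_edge"]:
    print(n,finder.place_of("top",n)[:3])
b=cams.read_camera("scene")
for k,i in (("top",a),("scene",b)): cv2.imwrite(f"pics/{k}0.png",i[:,:,::-1])
for k in("top","scene"): print(cams.get_calibration(k))
o=monitor.get_obs(); print(o["t"],o["eef_pos"],o["tool_rot"],o["contact_force"])
E
```

```text
pics
yellow_tag_line [{'location': [331.9, 231.3], 'confidence': 0.9}, {'location': [425.0, 276.8], 'confidence': 0.85}, {'location': [356.3, 311.6], 'confidence': 0.84}]
blue_tag_line [{'location': [231.5, 248.7], 'confidence': 0.57}]
black_spring_mid [{'location': [280.3, 235.3], 'confidence': 0.58}]
orange_spring_mid [{'location': [264.1, 163.5], 'confidence': 0.71}]
rack_edge [{'location': [286.1, 268.4], 'confidence': 0.67}]
{'fx': 516.5050459289777, 'fy': 516.5050459289777, 'cx': 320.01647264321247, 'cy': 197.84103743221632, 'distortion': array([-0.14862964,  0.        ,  0.        ,  0.        ,  0.        ]), 'extrinsics': array([[ 0.00291688, -0.99998426, -0.00479253, -0.09440007],
       [-0.98871928, -0.00216626, -0.14976478,  0.59382678],
       [ 0.14975204,  0.00517532, -0.98871004,  1.03649863],
       [ 0.        ,  0.        ,  0.        ,  1.        ]])}
{'fx': 428.5243916330403, 'fy': 428.5243916330403, 'cx': 314.3912068848362, 'cy': 200.9458141971364, 'distortion': array([-0.01659202,  0.        ,  0.        ,  0.        ,  0.        ]), 'extrinsics': array([[-0.47745341,  0.87859717,  0.01025948,  0.32882834],
       [ 0.74397374,  0.41045261, -0.52728714, -0.33639207],
       [-0.46748401, -0.24412226, -0.84962522,  1.30873262],
       [ 0.        ,  0.        ,  0.        ,  1.        ]])}
0.35 [0.15312272 0.6572792  0.23106795] [-7.63431497e-06  1.14210870e-01  9.93456507e-01 -2.14856054e-04] [-0.48822535  0.22484959  0.67920622]
```

View pics/top0.png

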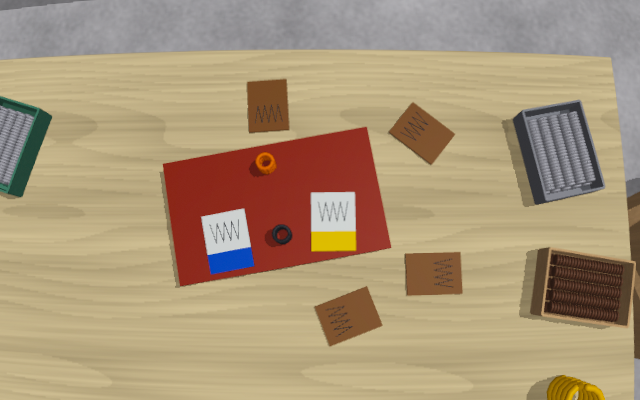

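View pics/scene0.png

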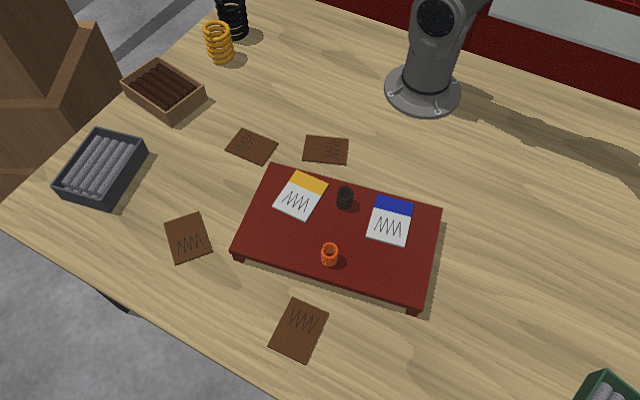

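The top view shows the red deck at about (163,164)-(367,127)-(391,248)-(180,286). The yellow tag is at (311..356, 192..251), skewed relative to the edge. The black spring is at (282,234), orange at (265,163) and blue at (228,240). Next I'll measure them properly.

```bash
cat > h.py <<'E'
from station import monitor, cams, bot, finder
import cv2, numpy as np
def cal(n):
    c=cams.get_calibration(n); K=np.array([[c["fx"],0,c["cx"]],[0,c["fy"],c["cy"]],[0,0,1]]); return K,c["distortion"],c["extrinsics"]
def back(n,uv,z):
    K,d,E=cal(n); uv=np.asarray(uv,float).reshape(-1,1,2)
    r=np.c_[cv2.undistortPoints(uv,K,d)[:,0],np.ones(len(uv))]@E[:3,:3]; C=-E[:3,:3].T@E[:3,3]
    return C+r*((z-C[2])/r[:,2])[:,None]
def proj(n,P):
    K,d,E=cal(n); return cv2.projectPoints(np.asarray(P,float).reshape(-1,3),cv2.Rodrigues(E[:3,:3])[0],E[:3,3],K,d)[0][:,0]
def comps(m):
    c,_=cv2.findContours(m.astype(np.uint8),cv2.RETR_EXTERNAL,cv2.CHAIN_APPROX_NONE); return sorted(c,key=cv2.contourArea,reverse=True)
def hsv(i): return cv2.cvtColor(i,cv2.COLOR_RGB2HSV)
def yel(h): return (h[...,0]>22)&(h[...,0]<32)&(h[...,1]>200)&(h[...,2]>130)
def blu(h): return (h[...,0]>105)&(h[...,0]<125)&(h[...,1]>170)&(h[...,2]>80)
def wht(h): return (h[...,1]<25)&(h[...,2]>185)
def red(h): return ((h[...,0]<5)|(h[...,0]>174))&(h[...,1]>180)&(h[...,2]>80)
def quad(c):
    r=cv2.minAreaRect(c); return cv2.boxPoints(r)
E
cat > m.py <<'E'
from h import *
import sys
for n in sys.argv[1:]:
    i=cams.read_camera(n); h=hsv(i)
    print("==",n)
    for nm,f,z in (("yel",yel,.066),("blu",blu,.066),("wht",wht,.066),("red",red,.06)):
        for c in comps(f(h))[:3]:
            if cv2.contourArea(c)<150: continue
            W=back(n,c.reshape(-1,2),z)[:,:2].astype(np.float32)*1000
            r=cv2.minAreaRect(W); print(nm,cv2.contourArea(c),np.round(r[0],1),np.round(r[1],1),round(r[2],1),np.round(cv2.boxPoints(r)).tolist())
E
python3 m.py top scene
python3 - <<'E'
from h import *
cams.read_camera("scene")
for n in ["black_spring_mid","orange_spring_mid","yellow_tag_line","blue_tag_line","rack_edge"]:
    print(n,[ (p["location"],p["confidence"]) for p in finder.place_of("scene",n)[:2]])
print(back("top",[[281,235],[264.5,163.5]],.0875),back("top",[[286.1,268.4]],.06))
E
```

```text
== top
yel 791.5 [ 502.4 -119.6] [36.5 89.4] 0.1 [[484.0, -75.0], [484.0, -164.0], [521.0, -164.0], [521.0, -75.0]]
blu 766.5 [462.5  88.5] [38.8 89.2] 10.8 [[435.0, 129.0], [452.0, 41.0], [490.0, 48.0], [473.0, 136.0]]
wht 1579.0 [521.8 100.1] [79. 89.] 11.3 [[474.0, 136.0], [492.0, 49.0], [569.0, 64.0], [552.0, 151.0]]
wht 1576.0 [ 564.1 -119.3] [78.7 88.7] 1.4 [[524.0, -76.0], [526.0, -165.0], [604.0, -163.0], [602.0, -74.0]]
red 25394.0 [576.9   1.8] [258.4 436.9] 10.5 [[410.0, 193.0], [490.0, -237.0], [744.0, -189.0], [664.0, 240.0]]
== scene
blu 448.5 [461.8  89.5] [37.  88.3] 11.2 [[435.0, 129.0], [452.0, 43.0], [489.0, 50.0], [471.0, 136.0]]
wht 940.5 [ 562.9 -118.7] [77.1 87.8] 0.1 [[524.0, -75.0], [524.0, -163.0], [602.0, -163.0], [601.0, -75.0]]
wht 323.5 [520.8 101.2] [75.6 88.4] 11.2 [[475.0, 137.0], [492.0, 50.0], [567.0, 65.0], [549.0, 152.0]]
black_spring_mid [([345.5, 198.2], 0.66)]
orange_spring_mid [([329.8, 256.7], 0.58)]
yellow_tag_line [([307.0, 187.8], 0.89), ([185.3, 230.6], 0.83)]
blue_tag_line [([389.8, 210.8], 0.7)]
rack_edge [([356.1, 182.2], 0.95)]
[[ 0.512557   -0.01564513  0.0875    ]
 [ 0.65798847  0.02008106  0.0875    ]] [[ 0.44682862 -0.02459603  0.06      ]]
```

>>> jog_arm([
  {"x":-0.85,"y":-0.4,"wz":-0.131},
  {"x":-0.85,"y":-0.4,"wz":-0.131},
  {"x":-0.85,"y":-0.4,"wz":-0.131},
  {"x":-0.85,"y":-0.4,"wz":-0.131},
  {"x":-0.85,"y":-0.4,"wz":-0.131},
  {"x":-0.85,"y":-0.4,"wz":-0.131},
  {"x":-0.85,"y":-0.4,"wz":-0.131},
], hand=0)

```text
invalid input at $.plan[0]: expected keys x, y, z, wx, wy, wz
```

>>> jog_arm([
  {"x":-0.85,"y":-0.4,"z":0,"wx":0,"wy":0,"wz":-0.131},
  {"x":-0.85,"y":-0.4,"z":0,"wx":0,"wy":0,"wz":-0.131},
  {"x":-0.85,"y":-0.4,"z":0,"wx":0,"wy":0,"wz":-0.131},
  {"x":-0.85,"y":-0.4,"z":0,"wx":0,"wy":0,"wz":-0.131},
  {"x":-0.85,"y":-0.4,"z":0,"wx":0,"wy":0,"wz":-0.131},
  {"x":-0.85,"y":-0.4,"z":0,"wx":0,"wy":0,"wz":-0.131},
  {"x":-0.85,"y":-0.4,"z":0,"wx":0,"wy":0,"wz":-0.131},
], hand=0)

```text
t: 1.33
eef_pos: [0.3023, 0.5399, 0.2316]
tool_rot: [0.0, -0.089, 0.996, 0.0]
contact_force: [0.0, 0.3, 0.7]
gripper_width: 0.5
```

>>> jog_arm([
  {"x":-0.3,"y":-0.95,"z":0,"wx":0,"wy":0,"wz":0},
  {"x":-0.3,"y":-0.95,"z":0,"wx":0,"wy":0,"wz":0},
  {"x":-0.3,"y":-0.95,"z":0,"wx":0,"wy":0,"wz":0},
  {"x":-0.3,"y":-0.95,"z":0,"wx":0,"wy":0,"wz":0},
  {"x":-0.3,"y":-0.95,"z":0,"wx":0,"wy":0,"wz":0},
  {"x":-0.3,"y":-0.95,"z":0,"wx":0,"wy":0,"wz":0},
  {"x":-0.3,"y":-0.95,"z":0,"wx":0,"wy":0,"wz":0},
])

```text
t: 1.92
eef_pos: [0.3954, 0.3631, 0.2319]
tool_rot: [0.0, -0.088, 0.996, 0.0]
contact_force: [-0.9, 1.0, 0.1]
gripper_width: 0.502
```

>>> jog_arm([
  {"x":-0.3,"y":-0.95,"z":0,"wx":0,"wy":0,"wz":0},
  {"x":-0.3,"y":-0.95,"z":0,"wx":0,"wy":0,"wz":0},
  {"x":-0.3,"y":-0.95,"z":0,"wx":0,"wy":0,"wz":0},
  {"x":-0.3,"y":-0.95,"z":0,"wx":0,"wy":0,"wz":0},
  {"x":-0.3,"y":-0.95,"z":0,"wx":0,"wy":0,"wz":0},
  {"x":-0.3,"y":-0.95,"z":0,"wx":0,"wy":0,"wz":0},
  {"x":-0.3,"y":-0.95,"z":0,"wx":0,"wy":0,"wz":0},
])

```text
t: 2.5
eef_pos: [0.4883, 0.1874, 0.2319]
tool_rot: [0.001, -0.088, 0.996, 0.001]
contact_force: [-0.5, 0.1, -0.1]
gripper_width: 0.499
```

>>> jog_arm([
  {"x":-0.3,"y":-0.95,"z":0,"wx":0,"wy":0,"wz":0},
  {"x":-0.3,"y":-0.95,"z":0,"wx":0,"wy":0,"wz":0},
  {"x":-0.3,"y":-0.95,"z":0,"wx":0,"wy":0,"wz":0},
  {"x":-0.3,"y":-0.95,"z":0,"wx":0,"wy":0,"wz":0},
  {"x":-0.3,"y":-0.95,"z":0,"wx":0,"wy":0,"wz":0},
  {"x":-0.3,"y":-0.95,"z":0,"wx":0,"wy":0,"wz":0},
  {"x":-0.3,"y":-0.95,"z":0,"wx":0,"wy":0,"wz":0},
])

```text
t: 3.08
eef_pos: [0.5813, 0.0125, 0.2314]
tool_rot: [0.0, -0.088, 0.996, 0.001]
contact_force: [0.6, 1.7, 0.3]
gripper_width: 0.499
```

>>> jog_arm([
  {"x":-0.15,"y":-0.6,"z":0,"wx":0,"wy":0,"wz":-0.002},
  {"x":-0.15,"y":-0.6,"z":0,"wx":0,"wy":0,"wz":-0.002},
  {"x":-0.15,"y":-0.6,"z":0,"wx":0,"wy":0,"wz":-0.002},
  {"x":-0.15,"y":-0.6,"z":0,"wx":0,"wy":0,"wz":-0.002},
  {"x":-0.15,"y":-0.6,"z":0.2,"wx":0,"wy":0,"wz":-0.002},
  {"x":-0.15,"y":-0.6,"z":0.4,"wx":0,"wy":0,"wz":-0.002},
  {"x":-0.15,"y":-0.6,"z":0.6,"wx":0,"wy":0,"wz":-0.002},
  {"x":-0.15,"y":-0.6,"z":0.7,"wx":0,"wy":0,"wz":-0.002},
  {"x":-0.15,"y":-0.6,"z":0.7,"wx":0,"wy":0,"wz":-0.002},
  {"x":-0.15,"y":-0.6,"z":0.7,"wx":0,"wy":0,"wz":-0.002},
])

```text
t: 3.92
eef_pos: [0.6318, -0.0961, 0.0904]
tool_rot: [-0.001, -0.094, 0.996, 0.002]
contact_force: [0.7, 0.4, 0.4]
gripper_width: 0.499
```

Run:
```python
from h import *
ims=[cams.read_camera(n) for n in("scene","wrist")]
cv2.imwrite("pics/s1.png",np.hstack([cv2.resize(ims[0][130:330,180:500],(800,500))])[:,:,::-1])
cv2.imwrite("pics/w1.png",ims[1][:,:,::-1])
```

```text
(no output)
```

View pics/s1.png

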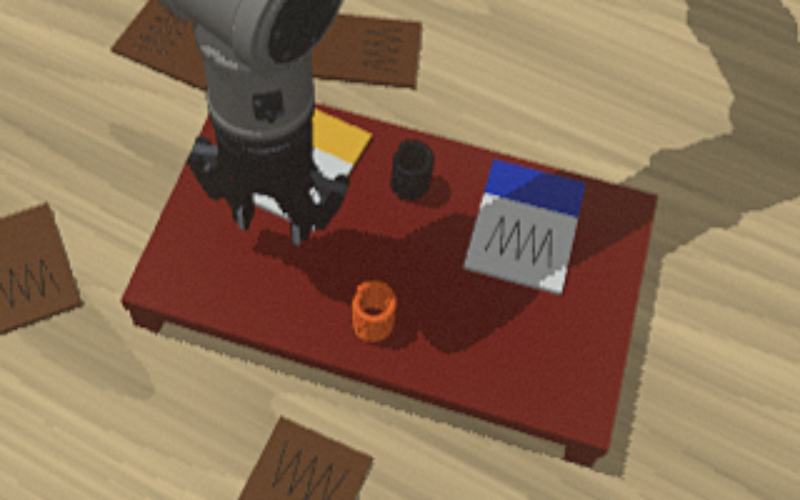

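View pics/w1.png

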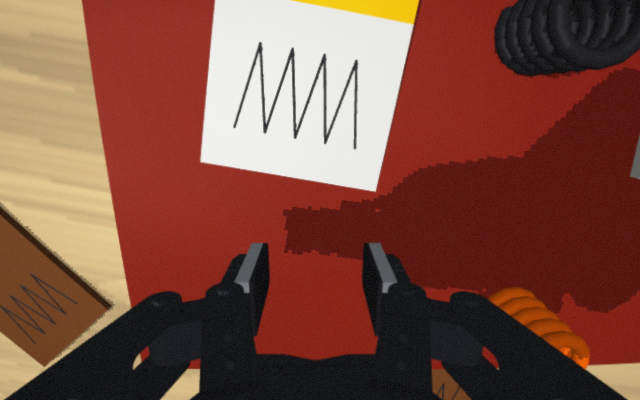

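The wrist view shows the tag's rear edge running (200,162)-(376,190), with the fingers behind it and a little too far left (+y). The scene view shows both springs and the blue tag clear. I'll shift about 13 mm towards -y and descend.

>>> jog_arm([
  {"x":0,"y":-0.065,"z":0,"wx":0,"wy":0,"wz":0},
  {"x":0,"y":-0.065,"z":0.06,"wx":0,"wy":0,"wz":0},
  {"x":0,"y":-0.065,"z":0.12,"wx":0,"wy":0,"wz":0},
  {"x":0,"y":-0.065,"z":0.135,"wx":0,"wy":0,"wz":0},
  {"x":0,"y":-0.065,"z":0.135,"wx":0,"wy":0,"wz":0},
  {"x":0,"y":-0.065,"z":0.135,"wx":0,"wy":0,"wz":0},
])

```text
t: 4.52
eef_pos: [0.6358, -0.1106, 0.0655]
tool_rot: [0.001, -0.093, 0.996, 0.001]
contact_force: [0.0, 0.4, 0.5]
gripper_width: 0.502
```

>>> jog_arm([
  {"x":0,"y":0,"z":0.008,"wx":0,"wy":0,"wz":0},
  {"x":0,"y":0,"z":0.008,"wx":0,"wy":0,"wz":0},
  {"x":0,"y":0,"z":0.008,"wx":0,"wy":0,"wz":0},
])

```text
t: 4.77
eef_pos: [0.6359, -0.1105, 0.064]
tool_rot: [0.001, -0.093, 0.996, 0.001]
contact_force: [0.3, -0.5, 0.3]
gripper_width: 0.504
```

>>> jog_arm([
  {"x":0,"y":0,"z":0.01,"wx":0,"wy":0,"wz":0},
  {"x":0,"y":0,"z":0.01,"wx":0,"wy":0,"wz":0},
  {"x":0,"y":0,"z":0.01,"wx":0,"wy":0,"wz":0},
])

```text
t: 5.02
eef_pos: [0.6359, -0.1104, 0.0619]
tool_rot: [0.001, -0.093, 0.996, 0.001]
contact_force: [0.0, -0.0, 0.2]
gripper_width: 0.501
```

>>> jog_arm([
  {"x":0,"y":0,"z":0.01,"wx":0,"wy":0,"wz":0},
  {"x":0,"y":0,"z":0.01,"wx":0,"wy":0,"wz":0},
  {"x":0,"y":0,"z":0.01,"wx":0,"wy":0,"wz":0},
])

```text
t: 5.27
eef_pos: [0.6357, -0.1104, 0.0598]
tool_rot: [0.001, -0.093, 0.996, 0.001]
contact_force: [-0.4, -0.0, 0.3]
gripper_width: 0.501
```

>>> jog_arm([
  {"x":0,"y":0,"z":0.01,"wx":0,"wy":0,"wz":0},
  {"x":0,"y":0,"z":0.01,"wx":0,"wy":0,"wz":0},
  {"x":0,"y":0,"z":0.01,"wx":0,"wy":0,"wz":0},
])

```text
t: 5.52
eef_pos: [0.6361, -0.1105, 0.0583]
tool_rot: [0.002, -0.093, 0.996, 0.001]
contact_force: [-1.3, 0.9, 4.8]
gripper_width: 0.5
```

>>> jog_arm([
  {"x":0,"y":0,"z":0.008,"wx":0,"wy":0,"wz":0},
  {"x":0,"y":0,"z":0.008,"wx":0,"wy":0,"wz":0},
  {"x":0,"y":0,"z":0.008,"wx":0,"wy":0,"wz":0},
])

```text
t: 5.77
eef_pos: [0.6362, -0.1106, 0.0583]
tool_rot: [0.002, -0.093, 0.996, 0.002]
contact_force: [-5.9, 1.7, 14.6]
gripper_width: 0.497
```

>>> jog_arm([
  {"x":0,"y":0,"z":-0.01,"wx":0,"wy":0,"wz":0},
  {"x":0,"y":0,"z":-0.01,"wx":0,"wy":0,"wz":0},
  {"x":0.04,"y":0,"z":-0.01,"wx":0,"wy":0,"wz":0},
  {"x":0.08,"y":0,"z":-0.01,"wx":0,"wy":0,"wz":0},
  {"x":0.11,"y":0,"z":-0.01,"wx":0,"wy":0,"wz":0},
  {"x":0.14,"y":0,"z":-0.01,"wx":0,"wy":0,"wz":0},
  {"x":0.17,"y":0,"z":-0.01,"wx":0,"wy":0,"wz":0},
  {"x":0.2,"y":0,"z":-0.01,"wx":0,"wy":0,"wz":0},
  {"x":0.22,"y":0,"z":-0.01,"wx":0,"wy":0,"wz":0},
  {"x":0.23,"y":0,"z":-0.01,"wx":0,"wy":0,"wz":0},
  {"x":0.23,"y":0,"z":-0.01,"wx":0,"wy":0,"wz":0},
])

```text
t: 6.68
eef_pos: [0.5904, -0.1192, 0.0601]
tool_rot: [0.002, -0.092, 0.996, 0.002]
contact_force: [-0.5, -0.2, 0.2]
gripper_width: 0.499
```

Run:
```python
from h import *
ims=[cams.read_camera(n) for n in("top","wrist")]
cv2.imwrite("pics/w2.png",ims[1][:,:,::-1])
cv2.imwrite("pics/t2.png",cv2.resize(ims[0][100:310,140:420],(800,600))[:,:,::-1])
```

```text
(no output)
```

View pics/w2.png

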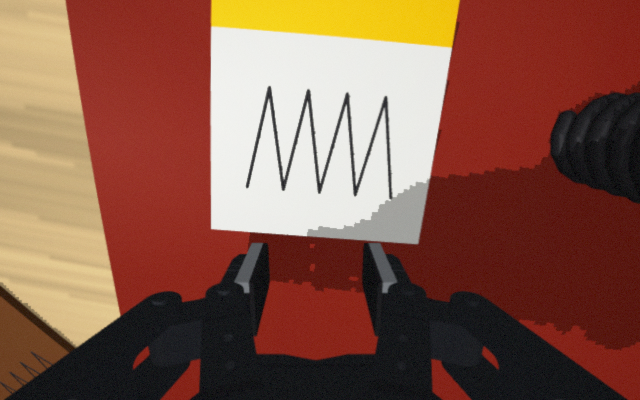

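The wrist view shows the left finger at the tag's rear edge, (211,229)-(418,243), and the tag already turning square. I'll keep pushing.

>>> jog_arm([
  {"x":0.02,"y":0,"z":0,"wx":0,"wy":0,"wz":0},
  {"x":0.04,"y":0,"z":0,"wx":0,"wy":0,"wz":0},
  {"x":0.06,"y":0,"z":0,"wx":0,"wy":0,"wz":0},
  {"x":0.08,"y":0,"z":0,"wx":0,"wy":0,"wz":0},
  {"x":0.09,"y":0,"z":0,"wx":0,"wy":0,"wz":0},
  {"x":0.1,"y":0,"z":0,"wx":0,"wy":0,"wz":0},
  {"x":0.105,"y":0,"z":0,"wx":0,"wy":0,"wz":0},
  {"x":0.105,"y":0,"z":0,"wx":0,"wy":0,"wz":0},
])

```text
t: 7.45
eef_pos: [0.5701, -0.1231, 0.06]
tool_rot: [0.002, -0.092, 0.996, 0.002]
contact_force: [0.3, -0.3, 1.1]
gripper_width: 0.498
```

```bash
cat > w.py <<'E'
from h import *
u=np.array([np.cos(np.radians(10.5)),np.sin(np.radians(10.5))]);v=np.array([-u[1],u[0]])
e=np.array([449.2,-21.9])
o=monitor.get_obs(); p=o["eef_pos"][:2]*1000-e; print("tcp rack",p@u,p@v,o["eef_pos"][2],o["contact_force"])
for n in("wrist","top"):
    i=cams.read_camera(n); h=hsv(i); cv2.imwrite(f"pics/{n}_{o['t']:.1f}.png",i[:,:,::-1])
    for nm,f,z in (("yel",yel,.066),("wht",lambda h:(h[...,1]<40)&(h[...,2]>120),.066),("red",red,.06)):
        c=comps(f(h)); 
        if not c: continue
        W=back(n,c[0].reshape(-1,2),z)[:,:2]*1000-e; R=np.c_[W@u,W@v].astype(np.float32)
        if nm=="red":   # front edge: smallest x per y-bin on bare deck
            for a,b in((-200,-180),(-60,-30),(-30,40)):
                s=R[(R[:,1]>a)&(R[:,1]<b)]
                if len(s): print(n,"deck front min x",(a,b),round(float(s[:,0].min()),1))
        else:
            print(n,nm,np.round(cv2.boxPoints(cv2.minAreaRect(R)),1).tolist())
E
python3 w.py
```

```text
tcp rack 100.40123692316297 -121.50830171399303 0.06004627201698244 [ 0.34115253 -0.25572457  1.05979961]
wrist yel [[-6.599999904632568, -77.5999984741211], [-6.5, -167.60000610351562], [8.399999618530273, -167.60000610351562], [8.199999809265137, -77.5999984741211]]
wrist wht [[8.800000190734863, -77.30000305175781], [8.800000190734863, -167.8000030517578], [88.80000305175781, -167.8000030517578], [88.80000305175781, -77.30000305175781]]
wrist deck front min x (-60, -30) 0.3
wrist deck front min x (-30, 40) 0.3
top yel [[-30.5, -168.60000610351562], [7.699999809265137, -169.5], [8.5, -138.0], [-29.700000762939453, -137.0]]
top wht [[24.100000381469727, -858.9000244140625], [463.1000061035156, -940.4000244140625], [745.7999877929688, 583.2999877929688], [306.8999938964844, 664.7000122070312]]
top deck front min x (-200, -180) 204.8
top deck front min x (-60, -30) 100.8
top deck front min x (-30, 40) 1.2
```

The tag is now square, with its line 8.5 mm short of the edge in both cameras. The last push is 8.4 mm.

>>> jog_arm([
  {"x":0.01,"y":0,"z":0,"wx":0,"wy":0,"wz":0},
  {"x":0.02,"y":0,"z":0,"wx":0,"wy":0,"wz":0},
  {"x":0.03,"y":0,"z":0,"wx":0,"wy":0,"wz":0},
  {"x":0.036,"y":0,"z":0,"wx":0,"wy":0,"wz":0},
  {"x":0.041,"y":0,"z":0,"wx":0,"wy":0,"wz":0},
  {"x":0.042,"y":0,"z":0,"wx":0,"wy":0,"wz":0},
  {"x":0.042,"y":0,"z":0,"wx":0,"wy":0,"wz":0},
])

```text
t: 8.13
eef_pos: [0.5616, -0.1246, 0.0599]
tool_rot: [0.001, -0.092, 0.996, 0.002]
contact_force: [-0.4, -0.5, -0.4]
gripper_width: 0.499
```

```bash
python3 w.py
```

```text
tcp rack 91.84910163132179 -121.45260333581975 0.05989212155351366 [-0.39461844 -0.5035438  -0.40697999]
wrist yel [[-15.199999809265137, -77.69999694824219], [-15.0, -167.6999969482422], [-0.10000000149011612, -167.6999969482422], [-0.30000001192092896, -77.69999694824219]]
wrist wht [[0.20000000298023224, -77.4000015258789], [0.30000001192092896, -167.89999389648438], [80.19999694824219, -167.89999389648438], [80.0999984741211, -77.4000015258789]]
wrist deck front min x (-60, -30) 0.4
wrist deck front min x (-30, 40) 0.3
top yel [[-38.79999923706055, -139.5], [-38.599998474121094, -168.8000030517578], [-0.699999988079071, -168.60000610351562], [-0.8999999761581421, -139.1999969482422]]
top wht [[24.100000381469727, -858.9000244140625], [463.1000061035156, -940.4000244140625], [745.7999877929688, 583.2999877929688], [306.8999938964844, 664.7000122070312]]
top deck front min x (-200, -180) 193.9
top deck front min x (-60, -30) 88.2
top deck front min x (-30, 40) 0.8
```

The line is on the edge. Next I back off, rise and check.

>>> jog_arm([
  {"x":-0.05,"y":0,"z":0,"wx":0,"wy":0,"wz":0},
  {"x":-0.15,"y":0,"z":0,"wx":0,"wy":0,"wz":0},
  {"x":-0.2,"y":0,"z":-0.05,"wx":0,"wy":0,"wz":0},
  {"x":-0.3,"y":0,"z":-0.25,"wx":0,"wy":0,"wz":0},
  {"x":-0.4,"y":-0.1,"z":-0.45,"wx":0,"wy":0,"wz":0},
  {"x":-0.5,"y":-0.3,"z":-0.65,"wx":0,"wy":0,"wz":0},
  {"x":-0.5,"y":-0.5,"z":-0.8,"wx":0,"wy":0,"wz":0},
  {"x":-0.5,"y":-0.7,"z":-0.8,"wx":0,"wy":0,"wz":0},
  {"x":-0.5,"y":-0.9,"z":-0.8,"wx":0,"wy":0,"wz":0},
  {"x":-0.5,"y":-1,"z":-0.8,"wx":0,"wy":0,"wz":0},
  {"x":-0.5,"y":-1,"z":-0.8,"wx":0,"wy":0,"wz":0},
])

```text
t: 9.15
eef_pos: [0.6952, -0.314, 0.2205]
tool_rot: [0.001, -0.088, 0.996, -0.002]
contact_force: [-0.4, -0.7, 0.1]
gripper_width: 0.497
```

```bash
python3 w.py | grep -v wrist; python3 m.py top scene; ls pics; cp pics/top_*.png /tmp
python3 - <<'E'
from h import *
i=cams.read_camera("top"); cv2.imwrite("pics/final.png",cv2.resize(i[100:310,140:420],(800,600))[:,:,::-1])
for n in("black_spring_mid","orange_spring_mid"): print(n,finder.place_of("top",n)[:1])
E
```

```text
tcp rack 188.65312896881923 -332.09015798666013 0.2205344292878747 [-0.4119976  -0.70400198  0.11770533]
top yel [[-39.099998474121094, -139.8000030517578], [-0.699999988079071, -140.0], [-0.5, -79.0999984741211], [-38.900001525878906, -79.0]]
top wht [[-181.1999969482422, -820.7999877929688], [463.1000061035156, -940.4000244140625], [745.7999877929688, 583.2999877929688], [101.5, 702.7999877929688]]
top deck front min x (-200, -180) 40.9
top deck front min x (-60, -30) 1.5
top deck front min x (-30, 40) 1.0
== top
yel 425.0 [ 449.4 -131.4] [38.2 56.6] 10.7 [[425.0, -107.0], [436.0, -163.0], [473.0, -156.0], [463.0, -100.0]]
blu 765.5 [462.5  88.6] [38.8 89.2] 10.6 [[435.0, 129.0], [452.0, 41.0], [490.0, 48.0], [473.0, 136.0]]
wht 1587.5 [521.8 100.4] [79.  90.2] 11.3 [[474.0, 137.0], [492.0, 48.0], [569.0, 64.0], [552.0, 152.0]]
wht 1574.5 [ 512.5 -136.2] [79.  90.3] 10.8 [[465.0, -99.0], [482.0, -188.0], [560.0, -173.0], [543.0, -84.0]]
wht 392.0 [1023.4 -269.6] [ 35.2 104.4] 4.6 [[1002.0, -219.0], [1010.0, -323.0], [1045.0, -320.0], [1037.0, -216.0]]
red 22897.5 [577.2   1.8] [258.2 436.8] 10.6 [[410.0, 193.0], [490.0, -237.0], [744.0, -189.0], [664.0, 240.0]]
== scene
blu 279.5 [460.7  94.8] [37.  78.6] 11.2 [[435.0, 130.0], [450.0, 53.0], [487.0, 60.0], [471.0, 137.0]]
wht 1064.0 [520.7 101.1] [77.5 88.4] 11.2 [[474.0, 137.0], [491.0, 50.0], [567.0, 65.0], [550.0, 152.0]]
wht 894.0 [ 511.2 -135.7] [77. 89.] 10.7 [[465.0, -99.0], [482.0, -187.0], [557.0, -172.0], [541.0, -85.0]]
s1.png
scene0.png
t2.png
top0.png
top_7.5.png
top_8.1.png
top_9.2.png
w1.png
w2.png
wrist_7.5.png
wrist_8.1.png
wrist_9.2.png
black_spring_mid [{'location': [283.3, 236.0], 'confidence': 0.53}]
orange_spring_mid [{'location': [263.3, 163.0], 'confidence': 0.88}]
```

View pics/final.png

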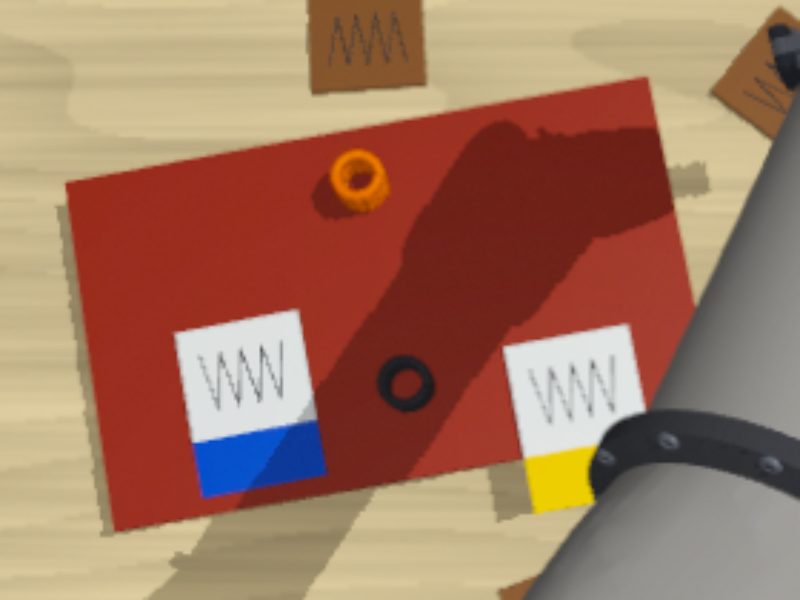

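The picture shows the yellow end overhanging square, with the line on the deck edge. The blue tag and both springs are unmoved, and the arm is clear above the deck.

```bash
python3 -c "
from station import bot; print(bot.hand_in())"
```

```text
the job is handed in; nothing more can be done
None
```

I pushed the yellow-ended tag flat along the deck with both half-open fingers on its rear edge. That squared it up and slid its line from about 54 mm behind the rack's front edge out to the edge. I then backed off, rose clear and handed in. The last camera check ran at about 9 s of the 40 s allowed.

- **Yellow/white line:** it lies within about 1 to 2 mm of the edge. The wrist camera read +0.2 mm against an edge at +0.3 mm. The top camera read about -0.5 mm against an edge at about +1 mm.
- **Squareness:** the tag was within about 0.3° of the rack axis I fitted, which itself is good to about 1°. The tag's middle is at y of about -122 mm.
- **Blue tag and springs:** the blue tag measured within 1 mm of its start. The finder's spring positions moved by no more than about 2 px (about 4 mm), which is network noise. Both springs are standing.
- **Forces:** the highest reading was about 16 N, when the fingertips first touched the deck. The readings after each push step were about 1 N or less.

In the last top view the arm hid part of the yellow end, so the final check from there rests on the visible part of the line. No check failed.

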